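# Turn the bottle carousel and weigh the blue-capped bottle

## Robot

A 6-joint arm with a two-finger parallel gripper is mounted at the origin on a cart in front of the work surface, level with it; the furniture and walls round the work are solid. World frame = base frame: x ahead of the robot, y to its left, z up, the work surface at z = 0. Lengths are in m, angles in rad, forces in N, time in s.
With the tool pointing down it reaches from about 0.325 to 0.75 m from the base axis. Payload 7.6 kg.
Tool frame: the origin (TCP) lies midway between the tips of the shut fingers; the grasp point (between the pads) lies 19 mm behind it; z points along the fingers, y is the line along which they close (so a half turn about z gives the same grasp; the last joint's range is limited). The gripper opens to 85 mm and grips with 20 to 120 N. Pads are 22 mm wide; open, the fingers measure 114 mm over their backs; the gripper's body (76 mm by 85 mm) begins 54 mm behind the grasp point. The pads swing forward as they close: fully open they stand 13 mm farther back than shut.
Start: joints at [-0.07, 0.052, 1.401, -0, 1.689, -0.07], TCP at [0.525, 0, 0.231] pointing down, gripper open.
Joint ranges: [-2.9, 2.9], [-0.91, 2.17], [0.12, 2.37], [-1.06, 4.2], [0.26, 2.73], [-2.93, 2.93]. Speed limits (rad/s): [2.57, 2.57, 3.01, 3.14, 3.14, 3.14].

## Interface

Orientations are given as a rotation vector (axis times angle).
In Python, from station import env, viewer gives the robot as it stands. The module is installed in compiled form; this text tells all that it offers.
- The arm moves only by the tool apply_moves, never from a script. Its argument "commands" is a list of rows, each a list of 7 numbers: the shift along the tool's x, y, z in mm, then the turn, a rotation vector about the tool's x, y, z in degrees, then the gripper's target within -1 to 1 (fully open at 1, half-way at 0, shut at -1). In form: [[x, y, z, ax, ay, az, hand], ...]. A call has 1 to 10 rows; each row is the pose to reach, as a shift and turn from the pose commanded when the call began, along the tool's axes at that moment; what a row does not reach only later rows make up. A row lasts 1/12 s, in which the tool goes at most 41.7 mm and 7.16 degrees, less where a joint would pass 70% of its speed; a pose out of reach is approached as far as the arm can. A call with a gripper value outside its range is refused whole. The fingers move at their own pace and stop on an object; "squeeze" is the grip in N (left out, the last holds). Time passes only in rows, so rows that repeat a pose let the fingers close. It gives the time, the measured TCP pose, the force, the opening and the grip force at its end, in the units of the state.
- env.read_state(): the state, without advancing time (a new reading comes with each control period).
- viewer.grab_frame(name): name is "scene" or "side" or "wrist"; returns (picture, depth): 384x512x3 uint8, red, green, blue; 384x512 float32, m along the optical axis (not along the pixel's ray), 0 where there is no reading.
- viewer.camera_model(name): a dict with "mtx" (3x3 intrinsics, pixels), "R" (3x3) and "t" (3): a world point X has camera coordinates R X + t; the wrist camera has in their place "hand_eye" (4x4, takes a point from camera to tool coordinates, whose origin is the TCP and whose axes are the flange's). Camera axes: x right, y down, z forward; pixel columns grow to the right and rows downward; lengths in m; the calibration is good to about 2 mm. A picture is of the moment at which its call begins: read the wrist's pose just before it. camera_model takes no time and is no camera call.
- env.job_done(): hands the job in; it is judged then, once.
The state is a dict: "time": time; "joints": joint angles; "joint_velocities": joint speeds; "tau": joint torques, N m; "eef_pos": TCP position; "tcp_rot": TCP orientation; "ft_force": force on the tool from outside, world axes, zero at the start; "moment": the same for the moment, N m; "grip_width": opening from 0.0 (shut) to 1.0 (fully open); "grasp_force": force on a finger pad.
Only numpy, scipy, OpenCV 4.12 (cv2) and the standard library are available. Lean on these libraries where they do the work, as an engineer would, in place of code of your own. Each camera call takes 0.05 s, during which the arm holds its last target. There are 200 camera calls.

## Task

Turn the bottle carousel until the blue-capped bottle, still standing in its pocket, is at the red pointer on the front of the carousel's foot. Then lift that bottle out and stand it upright on the middle of the scale's weighing pan.

Things in the scene. Friction and masses are not known exactly. Their poses are not given: they have to be found in the camera images.
- blue_cap_bottle: Bottle to weigh: the tallest, white with a blue cap (others: red, black, white caps). Body 48 mm in diameter, 115 mm tall with cap, about 0.09 kg. Origin: centre of its underside, z up. It stands loose in a carousel pocket, a white sleeve 40 mm high, 54 mm inside; grip the body 70 mm up. Starts about 45 to 75 degrees left or right of the pointer; the red-capped bottle is near the pointer.
- carousel_handle (a point): Middle of the black bar handle on the carousel's axis, 153 mm up. Bar 60 mm long (frame x), 18 wide (y), 36 tall, z up. Fixed to the turntable (grey disc 310 mm across, top 26 mm up, pocket centres 120 mm from the axis, bottles reach up to 141 mm): turning the bar turns all, either way, up to 3.1 rad from the start; friction 0.06 N m, no detents, stays where left. Jerky turning makes the bottles rock.
- front_station (a point): Where the middle of the bottle's underside is when its pocket is turned to the front: a fixed point of the carousel's foot, 120 mm from the axis towards the red triangular pointer (which lies low, just outside the disc's edge), 26 mm above the work surface. The frame's -x points from the axis to the pointer, z up.
- scale_pan (a point): Middle of the top face of the pale steel weighing pan of the flat grey bench scale, 46 mm above the work surface. The pan is about 122 mm (frame x) by 140 mm (y), flat and rigid; the scale is fixed, 200 by 170 mm, its dark display on the -x side. z up.

How it is judged:
On the way:
1. the carousel is turned so that the blue-capped bottle, upright in its pocket and not held, is at the front pointer (horizontal distance between blue_cap_bottle and front_station below 0.03 m and height (world z) of blue_cap_bottle below 0.034 m and angle between blue_cap_bottle's own z axis and vertical below 0.2 rad and contact force between the fingers and blue_cap_bottle below 0.5 N), for 0.2 s.
At the end, for the whole second after the job is handed in: the blue-capped bottle stands upright (within 10 degrees) on the scale's pan, within 30 mm of the pan's middle, its underside within 6 mm of the pan's surface, released and at rest (horizontal distance between blue_cap_bottle and scale_pan below 0.03 m and z of blue_cap_bottle in the frame of scale_pan between -0.006 and 0.006 m and angle between blue_cap_bottle's own z axis and vertical below 0.17 rad and linear speed of blue_cap_bottle below 0.02 m/s); the robot touches nothing.
It also fails if it takes over 56 s, if anything falls off the work surface, if the arm or the gripper's body presses on something with over 40 N, if the wrist force passes 120 N, or if a joint passes its speed limit or range.

## Working session

There is one attempt and no reset: what is moved stays moved. The work goes in short steps, Python scripts to look and compute and a tool call to move; the robot and the scene stay as the last step left them, time stands still between calls to the robot, and variables do not carry over. Pictures are saved under pics/ and viewed, at most 10 in all, crops included, and the job is handed in when it is done.

Besides the shell and the picture viewer there is one more tool, called as a command line: name --pt "numbers of a row" for each row, then --argument value for the rest. apply_moves: Moves the arm, as the interface text tells. Its arguments: {"type":"object","properties":{"commands":{"type":"array","items":{"type":"array","items":{"type":"number"}}},"squeeze":{"type":"number"}},"required":["commands"]}

```bash
mkdir -p pics; cat > h.py <<'E'
import numpy as np, cv2
from station import env, viewer
from scipy.spatial.transform import Rotation as Ro
def cam(n):
    m=viewer.camera_model(n); K=np.array(m['mtx'])
    if n!='wrist': R=np.array(m['R']);t=np.array(m['t'])
    else:
        s=env.read_state(); T=np.eye(4);T[:3,:3]=Ro.from_rotvec(s['tcp_rot']).as_matrix();T[:3,3]=s['eef_pos']
        M=np.linalg.inv(T@np.array(m['hand_eye']));R=M[:3,:3];t=M[:3,3]
    return K,R,t
def shot(n,f=None):
    c=cam(n); p,d=viewer.grab_frame(n)
    if f: cv2.imwrite('pics/'+f,p[:,:,::-1])
    return p,d,c
def cloud(d,c):
    K,R,t=c; v,u=np.mgrid[:d.shape[0],:d.shape[1]]
    P=np.stack([(u-K[0,2])/K[0,0]*d,(v-K[1,2])/K[1,1]*d,d],-1)
    return (P-t)@R   # world
E
python3 - <<'E'
from h import *
s=env.read_state();print({k:np.round(v,3) for k,v in s.items()})
a=shot('scene');b=shot('side')
for n,x in(('scene',a),('side',b)):
    np.savez(n,p=x[0],d=x[1],w=cloud(x[1],x[2])); print(n,-x[2][1].T@x[2][2])
c=np.hstack([a[0],b[0]]);cv2.imwrite('pics/1.png',cv2.resize(c,(800,300),interpolation=cv2.INTER_AREA)[:,:,::-1])
cv2.imwrite('pics/s.png',a[0][:,:,::-1])
E
```

```text
{'time': np.float64(0.0), 'joints': array([-0.07 ,  0.053,  1.402, -0.   ,  1.689, -0.07 ]), 'joint_velocities': array([ 0.001, -0.001,  0.   , -0.   , -0.001, -0.001]), 'tau': array([ 1.0000e-03, -3.8167e+01, -3.6018e+01,  0.0000e+00,  6.0000e-03,
       -0.0000e+00]), 'eef_pos': array([0.525, 0.   , 0.23 ]), 'tcp_rot': array([-2.221e+00, -2.221e+00,  2.000e-03]), 'ft_force': array([-0.673,  0.508, -0.676]), 'moment': array([ 0.008, -0.046,  0.015]), 'grasp_force': np.float64(0.0), 'grip_width': np.float64(0.999)}
scene [ 0.01927052 -0.73295886  0.60398174]
side [0.39269505 0.69573189 0.57083842]
```

View pics/1.png

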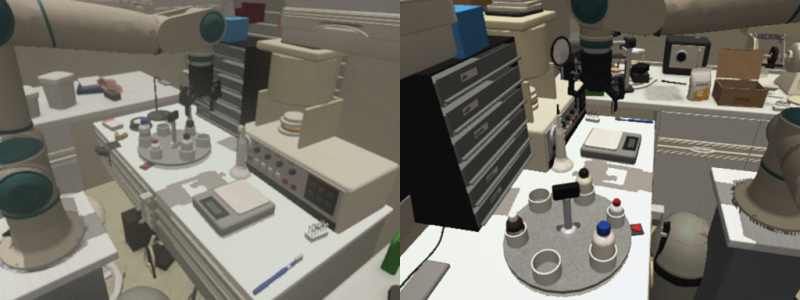

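The picture shows the carousel at left (side view: handle about (567,192), blue cap (603,228), red cap (616,202), pointer (637,229) in the combined picture). The scale lies at robot right, with its pan around (613,140) in the side view and (237,195) in the scene view.

```bash
python3 - <<'E'
from h import *
for n in('scene','side'):
    z=np.load(n+'.npz');p,d,w=z['p'],z['d'],z['w'];h=cv2.cvtColor(p,cv2.COLOR_RGB2HSV);H,S,V=[h[:,:,i].astype(int) for i in range(3)]
    on=(d>0)&(w[...,0]>.2)&(w[...,0]<.9)&(abs(w[...,1])<.6)
    def rep(name,m):
        k,l,st,c=cv2.connectedComponentsWithStats(m.astype(np.uint8))
        for i in range(1,k):
            if st[i,4]>12: q=w[l==i];print(n,name,st[i,4],c[i].round(0),np.median(q,0).round(3),q.min(0).round(3),q.max(0).round(3))
    z_=w[...,2]
    rep('blue',on&(H>105)&(H<130)&(S>130)&(z_>.08)&(z_<.2))
    rep('red',on&((H<6)|(H>174))&(S>150)&(z_>-.01)&(z_<.2))
    rep('handle',on&(V<70)&(z_>.12)&(z_<.19)&(w[...,0]<.7))
    m=on&(abs(z_-.026)<.004)&(S<40)&(V<190)&(w[...,1]>-.1)
    k,l,st,c=cv2.connectedComponentsWithStats(m.astype(np.uint8));i=1+np.argmax(st[1:,4]);q=w[l==i]
    hull=cv2.convexHull(q[:,:2].astype(np.float32))[:,0]
    print(n,'disc',cv2.fitEllipse(hull),cv2.minEnclosingCircle(hull))
    m=on&(abs(z_-.046)<.004)&(w[...,1]<.05)
    k,l,st,c=cv2.connectedComponentsWithStats(m.astype(np.uint8));i=1+np.argmax(st[1:,4]);q=w[l==i]
    print(n,'pan',c[i],st[i],q.mean(0),cv2.minAreaRect(q[:,:2].astype(np.float32)))
E
```

```text
scene handle 121 [221. 149.] [0.537 0.217 0.157] [0.517 0.209 0.139] [0.568 0.23  0.171]
scene handle 22 [329. 192.] [ 0.657 -0.134  0.129] [ 0.653 -0.139  0.123] [ 0.665 -0.125  0.135]
scene handle 22 [342. 200.] [ 0.654 -0.185  0.128] [ 0.651 -0.19   0.123] [ 0.661 -0.176  0.134]
scene handle 31 [357. 210.] [ 0.651 -0.238  0.128] [ 0.649 -0.242  0.12 ] [ 0.662 -0.227  0.134]
scene handle 42 [374. 220.] [ 0.648 -0.289  0.129] [ 0.644 -0.294  0.12 ] [ 0.66  -0.279  0.136]
scene handle 486 [414. 239.] [ 0.655 -0.389  0.134] [ 0.651 -0.433  0.12 ] [ 0.66  -0.336  0.148]
scene handle 32 [500. 319.] [ 0.589 -0.598  0.128] [ 0.587 -0.599  0.121] [ 0.599 -0.594  0.136]
scene disc ((0.545366644859314, 0.22698792815208435), (0.305156946182251, 0.3108016848564148), 155.4441375732422) ((0.5443573594093323, 0.22628682851791382), 0.15676286816596985)
scene pan [308.6463621 251.2069938] [ 274  230   71   45 1773] [ 0.52807962 -0.21112016  0.04460915] ((0.5308375358581543, -0.20630566775798798), (0.1368490308523178, 0.12142729014158249), 86.22102355957031)
side blue 257 [260. 292.] [0.45  0.308 0.
[... 549 characters left out ...]
] [ 0.657 -0.132  0.122] [ 0.666 -0.118  0.138]
side handle 83 [235. 220.] [0.535 0.117 0.127] [0.525 0.103 0.12 ] [0.547 0.124 0.13 ]
side handle 648 [212. 244.] [0.547 0.236 0.161] [0.52  0.217 0.134] [0.575 0.249 0.174]
side handle 94 [260. 297.] [0.451 0.312 0.132] [0.439 0.302 0.123] [0.464 0.315 0.14 ]
side disc ((0.5480923056602478, 0.23206797242164612), (0.30411872267723083, 0.3070467710494995), 143.46067810058594) ((0.5488513708114624, 0.23045240342617035), 0.15481828153133392)
side pan [260.57242063 177.33829365] [ 235  163   50   29 1008] [ 0.53358374 -0.19743327  0.04771339] ((0.5342150926589966, -0.20432093739509583), (0.13750629127025604, 0.11923588812351227), 86.1944351196289)
```

```bash
python3 - <<'E'
from h import *
for n in('scene','side'):
    z=np.load(n+'.npz');w=z['w'];V=z['p'].max(2)
    r=np.hypot(w[...,0]-.546,w[...,1]-.229)
    for lo in(.155,.166):
        q=w[(r<.05)&(w[...,2]>lo)&(w[...,2]<.18)]
        if len(q)>10: print(n,lo,len(q),q.mean(0).round(3),cv2.minAreaRect(q[:,:2].astype(np.float32)))
z=np.load('side.npz');np.set_printoptions(suppress=True)
c=z['p'][220:345,130:330];cv2.imwrite('pics/2.png',cv2.resize(c,(800,500),interpolation=cv2.INTER_CUBIC)[:,:,::-1])
E
```

```text
scene 0.155 98 [0.544 0.222 0.164] ((0.5469281673431396, 0.22535046935081482), (0.062369465827941895, 0.017965981736779213), 17.772592544555664)
scene 0.166 43 [0.544 0.225 0.169] ((0.546775758266449, 0.22614224255084991), (0.058296654373407364, 0.016364991664886475), 17.772592544555664)
side 0.155 468 [0.548 0.235 0.167] ((0.5492327809333801, 0.23060768842697144), (0.05983908101916313, 0.019208382815122604), 24.111230850219727)
side 0.166 297 [0.549 0.233 0.171] ((0.5490765571594238, 0.2305377721786499), (0.05949676036834717, 0.019208382815122604), 24.111230850219727)
```

View pics/2.png

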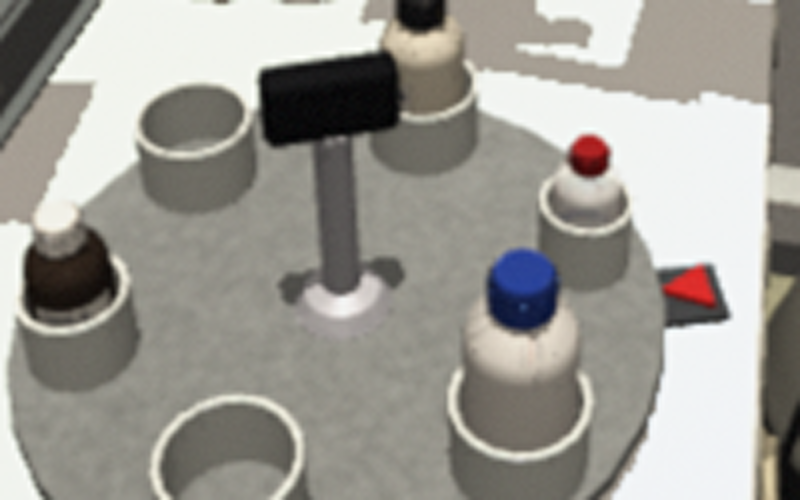

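The crop shows the handle bar (330,100), blue bottle (523,290), red cap (588,155) and red pointer (692,287). The blue bottle needs about +56° CCW to reach the pointer.

apply_moves --pt "229 22 -20 0 0 69 1" --pt "229 22 -20 0 0 69 1" --pt "229 22 -20 0 0 69 1" --pt "229 22 -20 0 0 69 1" --pt "229 22 -20 0 0 69 1" --pt "229 22 -20 0 0 69 1" --pt "229 22 -20 0 0 69 1" --pt "229 22 -20 0 0 69 1" --pt "229 22 -20 0 0 69 1" --pt "229 22 -20 0 0 69 1" --squeeze 25

```text
time: 0.93
eef_pos: [0.5468, 0.2294, 0.2505]
tcp_rot: [3.088, 0.576, -0.002]
ft_force: [0.5, 0.8, -0.2]
grip_width: 1.004
grasp_force: 0.0
```

```bash
python3 - <<'E'
from h import *
s=env.read_state();print(s['time'],s['eef_pos'],s['tcp_rot'],s['joints'])
p,d,c=shot('wrist','3.png');w=cloud(d,c);np.savez('wrist',p=p,d=d,w=w)
r=np.hypot(w[...,0]-.548,w[...,1]-.229)
q=w[(r<.06)&(w[...,2]>.16)&(w[...,2]<.18)&(d>0)&(p.max(2)<90)];print(len(q))
if len(q)>10:print(q.mean(0),cv2.minAreaRect(q[:,:2].astype(np.float32)))
E
```

```text
0.9333 [0.54677486 0.22938682 0.25054114] [ 3.08805392e+00  5.76112848e-01 -2.06053562e-03] [ 3.34980977e-01  2.43245586e-01  1.15213530e+00 -5.86456316e-05
  1.74754742e+00  1.53688414e+00]
1602
[0.55092434 0.23004457 0.17037185] ((0.5489038825035095, 0.2292029708623886), (0.058448005467653275, 0.017988057807087898), 24.296789169311523)
```

View pics/3.png

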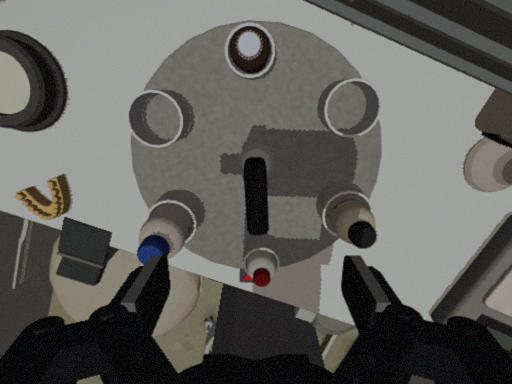

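The wrist view shows the handle (256,195) between the fingers' line, blue cap (153,248), red cap (261,277), pointer tip just left of it (247,277). The handle is at (0.549, 0.229) and 24°. Next: descend and grip.

apply_moves --pt "2 1 30 0 0 -3 1" --pt "2 1 60 0 0 -3 1" --pt "2 1 90 0 0 -3 1" --pt "2 1 112 0 0 -3 1" --pt "2 1 114 0 0 -3 1" --pt "2 1 114 0 0 -3 -1" --pt "2 1 114 0 0 -3 -1" --pt "2 1 114 0 0 -3 -1" --pt "2 1 114 0 0 -3 -1" --pt "2 1 114 0 0 -3 -1" --squeeze 25

```text
time: 1.82
eef_pos: [0.5498, 0.2291, 0.1389]
tcp_rot: [-3.07, -0.666, -0.004]
ft_force: [-0.5, -0.1, -0.2]
grip_width: 0.299
grasp_force: 0.0
```

apply_moves --pt "0 0 0 0 0 0 -1" --pt "0 0 0 0 0 0 -1" --pt "0 0 0 0 0 0 -1" --pt "0 0 0 0 0 0 -1"

```text
time: 2.15
eef_pos: [0.5494, 0.2297, 0.1387]
tcp_rot: [-3.069, -0.666, -0.003]
ft_force: [-3.4, 4.0, 5.9]
grip_width: 0.205
grasp_force: 29.5
```

apply_moves --pt "0 0 0 0 0 -0.3 -1" --pt "0 0 0 0 0 -1 -1" --pt "0 0 0 0 0 -2 -1" --pt "0 0 0 0 0 -3.5 -1" --pt "0 0 0 0 0 -5.3 -1" --pt "0 0 0 0 0 -7.3 -1" --pt "0 0 0 0 0 -9.3 -1" --pt "0 0 0 0 0 -11.3 -1" --pt "0 0 0 0 0 -13.3 -1" --pt "0 0 0 0 0 -15.3 -1"

```text
time: 2.98
eef_pos: [0.5493, 0.23, 0.1387]
tcp_rot: [-2.952, -1.071, -0.003]
ft_force: [-3.5, 5.4, 5.9]
grip_width: 0.205
grasp_force: 29.5
```

apply_moves --pt "0 0 0 0 0 -2 -1" --pt "0 0 0 0 0 -4 -1" --pt "0 0 0 0 0 -6 -1" --pt "0 0 0 0 0 -8 -1" --pt "0 0 0 0 0 -10 -1" --pt "0 0 0 0 0 -12 -1" --pt "0 0 0 0 0 -14 -1" --pt "0 0 0 0 0 -16 -1" --pt "0 0 0 0 0 -18 -1" --pt "0 0 0 0 0 -20 -1"

```text
time: 3.82
eef_pos: [0.5489, 0.2302, 0.1387]
tcp_rot: [-2.72, -1.568, -0.003]
ft_force: [-5.2, 5.6, 5.7]
grip_width: 0.206
grasp_force: 29.6
```

apply_moves --pt "0 0 0 0 0 -2 -1" --pt "0 0 0 0 0 -4 -1" --pt "0 0 0 0 0 -6 -1" --pt "0 0 0 0 0 -8 -1" --pt "0 0 0 0 0 -10 -1" --pt "0 0 0 0 0 -12 -1" --pt "0 0 0 0 0 -14 -1" --pt "0 0 0 0 0 -16 -1" --pt "0 0 0 0 0 -17.5 -1" --pt "0 0 0 0 0 -18.5 -1"

```text
time: 4.65
eef_pos: [0.5486, 0.2303, 0.1387]
tcp_rot: [-2.433, -1.985, -0.002]
ft_force: [-6.2, 5.4, 7.0]
grip_width: 0.206
grasp_force: 29.8
```

apply_moves --pt "0 0 0 0 0 -0.8 -1" --pt "0 0 0 0 0 -1.3 -1" --pt "0 0 0 0 0 -1.6 -1" --pt "0 0 0 0 0 -1.7 -1" --pt "0 0 0 0 0 -1.7 -1" --pt "0 0 0 0 0 -1.7 -1" --pt "0 0 0 0 0 -1.7 1" --pt "0 0 0 0 0 -1.7 1" --pt "0 0 0 0 0 -1.7 1" --pt "0 0 0 0 0 -1.7 1"

```text
time: 5.48
eef_pos: [0.5493, 0.2284, 0.137]
tcp_rot: [2.408, 2.018, -0.001]
ft_force: [0.3, -0.2, -0.5]
grip_width: 0.765
grasp_force: 0.0
```

apply_moves --pt "0 0 0 0 0 0 1" --pt "0 0 0 0 0 0 1" --pt "0 0 -30 0 0 0 1" --pt "0 0 -60 0 0 0 1" --pt "0 0 -90 0 0 0 1" --pt "0 0 -110 0 0 0 1" --pt "0 0 -110 0 0 0 1"

```text
time: 6.07
eef_pos: [0.5507, 0.2292, 0.2535]
tcp_rot: [2.405, 2.016, 0.014]
ft_force: [0.4, 0.3, 1.5]
grip_width: 0.998
grasp_force: 0.0
```

```bash
python3 - <<'E'
from h import *
s=env.read_state();print(s['time'],s['eef_pos'],s['tcp_rot'],s['joints'],s['grip_width'])
R=Ro.from_rotvec(s['tcp_rot']).as_matrix();print(R.round(3))
ims=[]
for n in('side','wrist'):
    p,d,c=shot(n);w=cloud(d,c);h=cv2.cvtColor(p,cv2.COLOR_RGB2HSV);H,S=h[...,0].astype(int),h[...,1];ims.append(p)
    on=(d>0)&(abs(w[...,0]-.5)<.25)&(w[...,1]>0.05)&(w[...,1]<.45)
    for nm,m in(('blue',on&(H>105)&(H<130)&(S>130)&(w[...,2]>.12)&(w[...,2]<.16)),('red',on&((H<6)|(H>174))&(S>150)&(w[...,2]<.12)),('bluetop',on&(H>105)&(H<130)&(S>130)&(w[...,2]>.137)&(w[...,2]<.16))):
        k,l,st,c_=cv2.connectedComponentsWithStats(m.astype(np.uint8))
        for i in range(1,k):
            if st[i,4]>15:
                q=w[l==i];print(n,nm,st[i,4],c_[i].round(),np.median(q,0).round(3),q.min(0).round(3),q.max(0).round(3))
cv2.imwrite('pics/4.png',cv2.resize(np.hstack(ims),(800,300),interpolation=cv2.INTER_AREA)[:,:,::-1])
E
```

```text
6.0667 [0.55074378 0.22923322 0.25347206] [2.40492978 2.01583637 0.0140103 ] [ 3.32567604e-01  2.44546931e-01  1.14486192e+00 -1.04981457e-04
  1.74258514e+00  5.08126570e-01] 0.9978700039092221
[[ 0.175  0.985  0.009]
 [ 0.985 -0.175  0.003]
 [ 0.005  0.008 -1.   ]]
side blue 165 [279. 247.] [0.435 0.198 0.14 ] [0.424 0.181 0.125] [0.446 0.204 0.145]
side red 47 [239. 231.] [0.526 0.118 0.101] [0.52  0.106 0.093] [0.533 0.122 0.104]
side red 82 [303. 292.] [0.384 0.176 0.012] [0.373 0.161 0.006] [0.398 0.184 0.015]
side bluetop 101 [279. 245.] [0.436 0.195 0.142] [0.425 0.181 0.137] [0.446 0.202 0.145]
wrist blue 687 [145. 247.] [0.438 0.193 0.141] [0.424 0.178 0.125] [0.45  0.203 0.144]
wrist red 30 [135. 217.] [0.375 0.18  0.01 ] [0.37  0.176 0.007] [0.38  0.183 0.012]
wrist red 209 [253. 279.] [0.527 0.115 0.101] [0.518 0.104 0.092] [0.536 0.121 0.103]
wrist bluetop 490 [142. 250.] [0.436 0.191 0.141] [0.424 0.178 0.137] [0.448 0.202 0.144]
```

View pics/4.png

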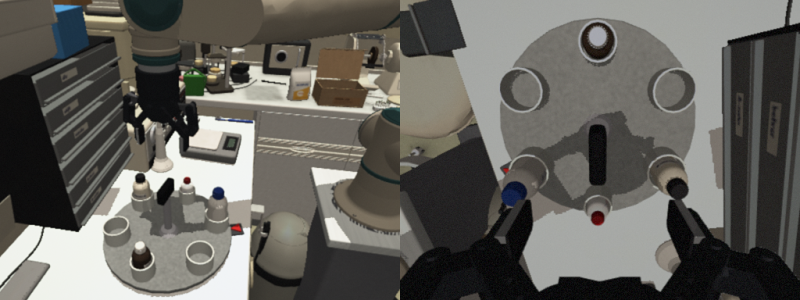

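The blue bottle stands in its pocket at the pointer: blue cap at (217,192) in the side half and (512,193) in the wrist half, beside the pointer (238,228). It is at 198° against the pointer's 197.8°.

apply_moves --pt "-15 -28 0 0 0 -7 1" --pt "-30 -56 0 0 0 -14 1" --pt "-45 -84 0 0 0 -21 1" --pt "-57 -106 0 0 0 -28 1" --pt "-57 -106 0 0 0 -28 1" --pt "-57 -106 0 0 0 -28 1" --pt "-57 -106 0 0 0 -28 1"

```text
time: 6.75
eef_pos: [0.4351, 0.1912, 0.2464]
tcp_rot: [-1.85, -2.538, 0.001]
ft_force: [1.0, 0.4, 0.1]
grip_width: 0.999
grasp_force: 0.0
```

```bash
python3 - <<'E'
from h import *
s=env.read_state();print(s['time'],s['eef_pos'],s['joints'])
R=Ro.from_rotvec(s['tcp_rot']).as_matrix();print(R.round(3))
print('need tool mm',R.T@(np.array([.4365,.192,.076])-s['eef_pos'])*1000)
E
```

```text
6.75 [0.43514685 0.19119448 0.24641076] [ 3.36306360e-01 -9.18939062e-02  1.51298140e+00 -5.71306307e-05
  1.72152525e+00  2.50585137e-02]
[[-0.306  0.952 -0.001]
 [ 0.952  0.306 -0.   ]
 [-0.    -0.001 -1.   ]]
need tool mm [  0.36640661   1.70835594 170.40907728]
```

apply_moves --pt "0 2 30 0 0 0 1" --pt "0 2 60 0 0 0 1" --pt "0 2 90 0 0 0 1" --pt "0 2 115 0 0 0 1" --pt "0 2 135 0 0 0 1" --pt "0 2 150 0 0 0 1" --pt "0 2 160 0 0 0 1" --pt "0 2 168 0 0 0 1" --pt "0 2 170 0 0 0 1" --pt "0 2 170 0 0 0 1"

```text
time: 7.58
eef_pos: [0.4371, 0.1919, 0.0771]
tcp_rot: [-1.848, -2.54, 0.001]
ft_force: [0.5, 0.3, 0.1]
grip_width: 0.999
grasp_force: 0.0
```

apply_moves --pt "0 0 0 0 0 0 0.6" --pt "0 0 0 0 0 0 0.3" --pt "0 0 0 0 0 0 0" --pt "0 0 0 0 0 0 -0.4" --pt "0 0 0 0 0 0 -1" --pt "0 0 0 0 0 0 -1" --pt "0 0 0 0 0 0 -1" --pt "0 0 0 0 0 0 -1" --pt "0 0 0 0 0 0 -1" --pt "0 0 0 0 0 0 -1" --squeeze 25

```text
time: 8.42
eef_pos: [0.4372, 0.192, 0.0781]
tcp_rot: [1.847, 2.54, 0.002]
ft_force: [-1.2, -1.1, 5.9]
grip_width: 0.558
grasp_force: 26.6
```

apply_moves --pt "0 0 -4 0 0 0 -1" --pt "0 0 -12 0 0 0 -1" --pt "0 0 -24 0 0 0 -1" --pt "0 0 -40 0 0 0 -1" --pt "0 0 -58 0 0 0 -1" --pt "0 0 -76 0 0 0 -1" --pt "0 0 -92 0 0 0 -1" --pt "0 0 -104 0 0 0 -1" --pt "0 0 -110 0 0 0 -1" --pt "0 0 -110 0 0 0 -1"

```text
time: 9.25
eef_pos: [0.4373, 0.192, 0.1887]
tcp_rot: [1.847, 2.54, 0.003]
ft_force: [-1.0, 0.3, -0.6]
grip_width: 0.558
grasp_force: 26.4
```

```bash
python3 - <<'E'
from h import *
s=env.read_state();print(s['time'],s['eef_pos'],s['grip_width'])
R=Ro.from_rotvec(s['tcp_rot']).as_matrix();print(R.round(3))
for g in((.45,0),(.533,-.205)):print('need tool mm',R.T@(np.array([*g,s['eef_pos'][2]])-s['eef_pos'])*1000)
p,d,c=shot('side','5.png');w=cloud(d,c)
q=w[(d>0)&(w[...,0]>.3)&(w[...,0]<.66)&(w[...,1]<.04)&(w[...,1]>-.35)&(w[...,2]>.06)&(w[...,2]<.3)]
print(len(q),q.min(0),q.max(0),np.median(q,0))
E
```

```text
9.25 [0.43730741 0.19201067 0.18868929] 0.5584172510280222
[[-0.308  0.951  0.002]
 [ 0.951  0.308  0.001]
 [ 0.     0.002 -1.   ]]
need tool mm [-1.86572227e+02 -4.71167627e+01 -1.15114141e-01]
need tool mm [-4.07174931e+02 -3.13546031e+01 -8.11580872e-02]
540 [ 0.6389223  -0.34951039  0.06046691] [ 0.6599751  -0.04442736  0.22840745] [ 0.65244896 -0.05812626  0.12878652]
```

View pics/5.png

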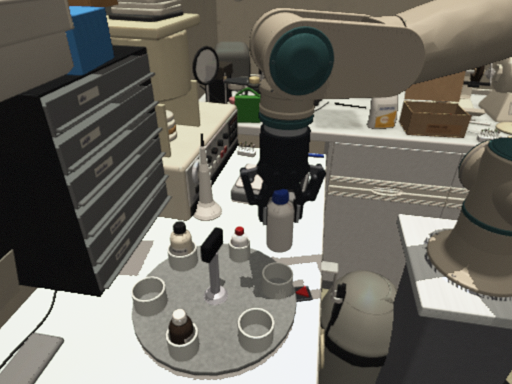

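The bottle hangs upright in the gripper at (280,222), clear of the sleeve. The tall white post at (207,190) stands well off to the back of the path.

apply_moves --pt "-4 -1 0 0 0 0 -1" --pt "-13 -3 0 0 0 0 -1" --pt "-27 -7 0 0 0 0 -1" --pt "-46 -12 0 0 0 0 -1" --pt "-69 -18 0 0 0 0 -1" --pt "-93 -24 0 0 0 0 -1" --pt "-117 -30 0 0 0 0 -1" --pt "-141 -36 0 0 0 0 -1" --pt "-165 -41 0 0 0 0 -1" --pt "-189 -46 0 0 0 0 -1"

```text
time: 10.13
eef_pos: [0.4507, -0.0041, 0.1864]
tcp_rot: [-1.848, -2.54, 0.001]
ft_force: [0.8, 0.0, -0.4]
grip_width: 0.558
grasp_force: 26.5
```

apply_moves --pt "-24 -2 0 0 0 0 -1" --pt "-48 -1 0 0 0 0 -1" --pt "-72 1 0 0 0 0 -1" --pt "-96 3 0 0 0 0 -1" --pt "-120 5 0 0 0 0 -1" --pt "-144 7 0 0 0 0 -1" --pt "-168 10 0 0 0 0 -1" --pt "-188 12 0 0 0 0 -1" --pt "-204 13 0 0 0 0 -1" --pt "-214 14 0 0 0 0 -1"

```text
time: 10.97
eef_pos: [0.53, -0.2035, 0.186]
tcp_rot: [-1.849, -2.538, 0.001]
ft_force: [-0.6, -0.6, -1.1]
grip_width: 0.558
grasp_force: 26.6
```

apply_moves --pt "-3 0 0 0 0 0 -1" --pt "-4 0 0 0 0 0 -1" --pt "-4 0 0 0 0 0 -1" --pt "-4 0 0 0 0 0 -1"

```text
time: 11.3
eef_pos: [0.5316, -0.2045, 0.1873]
tcp_rot: [-1.847, -2.541, -0.0]
ft_force: [-0.2, 0.3, -1.6]
grip_width: 0.558
grasp_force: 26.6
```

```bash
python3 - <<'E'
from h import *
s=env.read_state();print(s['time'],s['eef_pos'],s['grip_width'],s['joint_velocities'].round(3))
R=Ro.from_rotvec(s['tcp_rot']).as_matrix();print(R.round(3))
print('need tool mm',R.T@(np.array([.533,-.205,s['eef_pos'][2]])-s['eef_pos'])*1000)
a=shot('scene');p,d,c=a;w=cloud(d,c)
q=w[(d>0)&(abs(w[...,0]-.533)<.035)&(abs(w[...,1]+.205)<.04)&(w[...,2]>.07)&(w[...,2]<.19)&(p.min(2)>110)]
print(len(q),q.min(0),q.max(0),np.median(q,0), np.percentile(q[:,2],1))
lo=q[q[:,2]<.17]
for z in(.13,.145,.16):
  m=q[abs(q[:,2]-z)<.006];print(z,len(m),m.mean(0).round(4) if len(m) else '')
b=shot('side')
cv2.imwrite('pics/6.png',cv2.resize(np.hstack([a[0],b[0]]),(800,300),interpolation=cv2.INTER_AREA)[:,:,::-1])
E
```

```text
11.3 [ 0.53161506 -0.20453687  0.18734559] 0.557598421341518 [ 0.004 -0.004  0.001 -0.002 -0.003  0.   ]
[[-0.309  0.951 -0.   ]
 [ 0.951  0.309  0.   ]
 [ 0.     0.    -1.   ]]
need tool mm [-8.68285239e-01  1.17415088e+00 -1.77898320e-04]
253 [ 0.50412515 -0.23316221  0.13613867] [ 0.5435415  -0.19136628  0.18986811] [ 0.51152282 -0.22233427  0.16107801] 0.13682174465770663
0.13 0 
0.145 66 [ 0.5124 -0.2199  0.1446]
0.16 53 [ 0.5114 -0.2184  0.1602]
```

View pics/6.png

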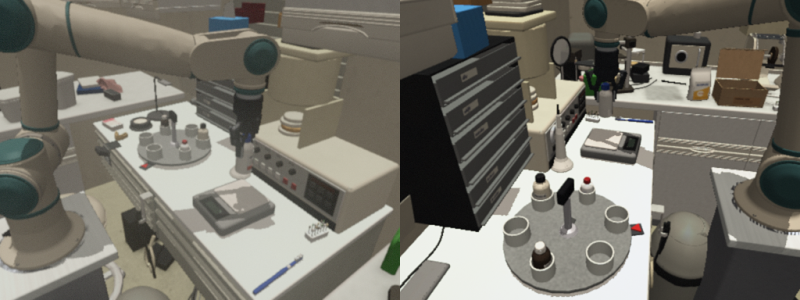

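The bottle hangs upright over the pan: (246,155) in the scene half and (607,100) in the side half. Its underside is at about z=0.136, so it has to go down about 90 mm.

apply_moves --pt "-1 1 8 0 0 0 -1" --pt "-1 1 20 0 0 0 -1" --pt "-1 1 35 0 0 0 -1" --pt "-1 1 50 0 0 0 -1" --pt "-1 1 63 0 0 0 -1" --pt "-1 1 73 0 0 0 -1" --pt "-1 1 80 0 0 0 -1" --pt "-1 1 84 0 0 0 -1" --pt "-1 1 85 0 0 0 -1" --pt "-1 1 85 0 0 0 -1"

```text
time: 12.23
eef_pos: [0.5332, -0.206, 0.1025]
tcp_rot: [1.847, 2.54, 0.0]
ft_force: [-0.0, 0.4, -1.3]
grip_width: 0.552
grasp_force: 26.6
```

apply_moves --pt "0 0 0.5 0 0 0 -1" --pt "0 0 1 0 0 0 -1" --pt "0 0 1.5 0 0 0 -1" --pt "0 0 2 0 0 0 -1" --pt "0 0 2 0 0 0 -1"

```text
time: 12.65
eef_pos: [0.5331, -0.2059, 0.1004]
tcp_rot: [1.848, 2.541, 0.0]
ft_force: [-0.3, 0.6, -0.8]
grip_width: 0.558
grasp_force: 26.6
```

apply_moves --pt "0 0 0.5 0 0 0 -1" --pt "0 0 1 0 0 0 -1" --pt "0 0 1.5 0 0 0 -1" --pt "0 0 1.5 0 0 0 -1"

```text
time: 12.98
eef_pos: [0.533, -0.2058, 0.0986]
tcp_rot: [-1.848, -2.541, -0.0]
ft_force: [-0.7, 0.2, -0.8]
grip_width: 0.558
grasp_force: 26.6
```

apply_moves --pt "0 0 0.5 0 0 0 -1" --pt "0 0 1 0 0 0 -1" --pt "0 0 1 0 0 0 -1"

```text
time: 13.23
eef_pos: [0.5332, -0.206, 0.0982]
tcp_rot: [1.847, 2.54, -0.0]
ft_force: [-1.9, 0.3, 1.7]
grip_width: 0.56
grasp_force: 26.8
```

apply_moves --pt "0 0 0.5 0 0 0 -1" --pt "0 0 1 0 0 0 -1" --pt "0 0 1 0 0 0 -1"

```text
time: 13.48
eef_pos: [0.5333, -0.2063, 0.0982]
tcp_rot: [1.847, 2.539, -0.0]
ft_force: [-3.8, -0.3, 6.9]
grip_width: 0.559
grasp_force: 27.4
```

apply_moves --pt "0 0 -1 0 0 0 -1" --pt "0 0 -1 0 0 0 -1" --pt "0 0 -1 0 0 0 0.2" --pt "0 0 -1 0 0 0 0.3" --pt "0 0 -1 0 0 0 0.5" --pt "0 0 -1 0 0 0 0.8" --pt "0 0 -1 0 0 0 1" --pt "0 0 -1 0 0 0 1" --pt "0 0 -1 0 0 0 1" --pt "0 0 -1 0 0 0 1"

```text
time: 14.32
eef_pos: [0.5331, -0.2059, 0.0978]
tcp_rot: [1.848, 2.541, 0.0]
ft_force: [-1.0, 0.6, -0.5]
grip_width: 1.002
grasp_force: 0.0
```

apply_moves --pt "0 0 -5 0 0 0 1" --pt "0 0 -15 0 0 0 1" --pt "0 0 -35 0 0 0 1" --pt "0 0 -60 0 0 0 1" --pt "0 0 -90 0 0 0 1" --pt "0 0 -115 0 0 0 1" --pt "0 0 -130 0 0 0 1" --pt "0 0 -130 0 0 0 1" --pt "0 0 -130 0 0 0 1"

```text
time: 15.07
eef_pos: [0.5334, -0.206, 0.2291]
tcp_rot: [1.846, 2.539, 0.001]
ft_force: [-0.4, -0.7, -1.0]
grip_width: 1.002
grasp_force: 0.0
```

```bash
python3 - <<'E'
from h import *
s=env.read_state();print(s['time'],s['eef_pos'],s['grip_width'])
a=shot('scene');b=shot('side')
for n,(p,d,c) in(('scene',a),('side',b)):
    w=cloud(d,c);h=cv2.cvtColor(p,cv2.COLOR_RGB2HSV);H,S=h[...,0],h[...,1]
    m=(d>0)&(abs(w[...,0]-.533)<.08)&(abs(w[...,1]+.205)<.08)
    q=w[m&(w[...,2]>.055)&(w[...,2]<.2)];print(n,len(q),q.min(0).round(3),q.max(0).round(3),np.median(q,0).round(3))
    q=w[m&(H>105)&(H<130)&(S>120)&(w[...,2]>.1)];print(' cap',len(q),np.median(q,0).round(3) if len(q) else '')
cv2.imwrite('pics/7.png',cv2.resize(np.hstack([a[0],b[0]]),(800,300),interpolation=cv2.INTER_AREA)[:,:,::-1])
E
```

```text
15.0667 [ 0.53338569 -0.20602823  0.22912001] 1.0015849429032666
scene 829 [ 0.505 -0.235  0.055] [ 0.549 -0.19   0.162] [ 0.519 -0.221  0.112]
 cap 0 
side 594 [ 0.509 -0.222  0.055] [ 0.557 -0.182  0.165] [ 0.531 -0.191  0.112]
 cap 69 [ 0.531 -0.198  0.157]
```

View pics/7.png

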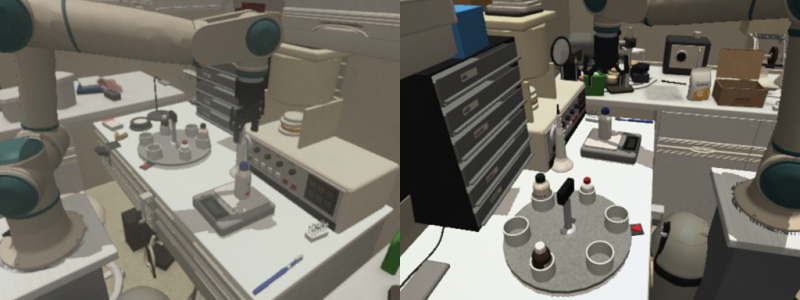

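The bottle stands upright on the pan's middle, at (243,180) in the scene half and (604,130) in the side half, and the gripper is clear above it. Handing in.

```bash
python3 -c "
from station import env
print(env.job_done())"
```

```text
the job is handed in; nothing more can be done
None
```

I turned the carousel so the blue-capped bottle was at the pointer, then stood it upright and released near the middle of the scale pan; the job was handed in at about 15 s, and no verdict was returned.

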